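# Two pegs in the tub, tub in the air

## Task

Put two of the three green pegs from the wall rack into the clear tub while it stands on the slab, leaving the third peg upright in its slot. Then take the tub by its bridge handle, lift it at least 10 cm clear of the slab without tipping it, and keep it level and still in the air for two seconds; finish while still holding it there: do not put it down or let go. Leave the other things on the slab where they are.

Things in the scene. Friction and masses are not known exactly. Their poses are not given: they have to be found in the camera images.
- tub: Clear open plastic tub, 170 x 120 x 70 mm (x, y, z), walls 3 mm, 0.25 to 0.4 kg, loose. Rigid white bridge handle: a level bar along x over the middle (y = 0), 170 mm long, 15 mm wide and high, top 130 mm above the underside, on a post 8 x 15 mm (x, y) at each end; open on both sides of it (49 mm clear). Origin: centre of the underside, z up; balances below the bar's middle.
- tub_handle (a point): Middle of the tub's handle bar: in the tub's frame x = 0, y = 0, z = 122.5 mm.
- peg1: Green plastic clothes peg, a straight bar 14 x 12 x 85 mm (x, y, z), lower half slit into two prongs; 20 g. Origin at its middle, z along it, up. Starts upright in the rack's first (lowest rack x) slot with 1 mm play, origin 79.5 mm and top 122 mm above the slab, 57 mm out of the slot. Lifts straight out.
- peg2: Green plastic clothes peg, a straight bar 14 x 12 x 85 mm (x, y, z), lower half slit into two prongs; 20 g. Origin at its middle, z along it, up. Starts upright in the rack's middle slot with 1 mm play, origin 79.5 mm and top 122 mm above the slab, 57 mm out of the slot. Lifts straight out.
- peg3: Green plastic clothes peg, a straight bar 14 x 12 x 85 mm (x, y, z), lower half slit into two prongs; 20 g. Origin at its middle, z along it, up. Starts upright in the rack's last (highest rack x) slot with 1 mm play, origin 79.5 mm and top 122 mm above the slab, 57 mm out of the slot. Lifts straight out.
- rack: Fixed tiled upstand, 240 mm along x, 70 mm high, at y = -51 to -21 mm, with a grey rack on its +y face: block 160 x 40 mm (x, y), 30 to 65 mm above the slab, with three upright slots 16 x 14 mm, 28 mm deep, at x = -50, 0, +50 mm, y = 0. Origin on the slab below the middle slot; x along the row, z up.
- brush: Bamboo scrubbing brush lying bristles down, 180 x 46 x 36 mm (x long), origin at the centre of the underside. Leave alone.
- cup: Aluminium measuring cup, 70 mm across, 75 mm high, handle at its +y; origin at the centre of the underside. Leave alone.
- lid: The tub's clip-on lid lying flat, 176 x 146 mm over the clips, 14 mm high; origin at the centre of the underside. Leave alone.
- soap: Soap dish 110 x 80 mm with a bar of soap, 27 mm high; origin at the centre of the underside. Leave alone.
- bottle: White detergent bottle, 66 mm across, 190 mm high; origin at the centre of the underside. Leave alone.
There are look-alikes about, which are no part of the job. Of the things that look like the tub, the larger one is meant. Leave any red look-alike of the peg3 alone.

How it is judged:
By the outcome, as a careful person would: the job done as asked, in the order asked, and still so for the second after the job is handed in, while the arm keeps its last pose, push and grip.
It also fails if it takes over 72 s, if anything falls off the work surface, if the arm or the gripper's body presses on something with over 40 N, if the wrist force passes 120 N, or if a joint passes its speed limit or range.

## Robot

A 6-joint arm with a two-finger parallel gripper is mounted at the origin on the work surface. World frame = base frame: x ahead of the robot, y to its left, z up, the work surface at z = 0. Lengths are in m, angles in rad, forces in N, time in s.
With the tool pointing down it reaches from about 0.375 to 0.825 m from the base axis. Payload 5.5 kg.
Tool frame: the origin (TCP) lies between the finger pads; the fingertips stand tip_reach ahead of it and the grasp point (between the pads) is the TCP (tip_reach is the distance from the TCP to the fingertips, in m); z points along the fingers, y is the direction in which the jaws open and shut (so a half turn about z gives the same grasp; the last joint's range is limited). The gripper opens to 85 mm and grips with 20 to 120 N. Pads are 22 mm wide; open, the fingers measure 114 mm over their backs; the gripper's body (76 mm by 85 mm) begins 54 mm behind the grasp point. The pads swing forward as they close: fully open they stand 13 mm farther back than shut.
Start: joints at [1.161, 0.314, -0.047, 1.21, 0, 1.571], TCP at [0.239, 0.55, 0.25] pointing down, gripper open.
Joint ranges: [-2.67, 2.67], [-0.69, 1.73], [-1.03, 1.25], [-2.08, 2.16], [-1.42, 1.45], [-3.14, 3.14]. Speed limits (rad/s): [2.39, 2.39, 3.01, 3.14, 3.14, 3.14].

## Interface

Orientations are given as a unit quaternion [w, x, y, z].
In Python, from rig import observe, grab_frame, calibration, close_job, recognise, tip_of, tip_reach gives the robot as it stands.
- The arm moves only by the tool servo_tool, never from a script. Its argument "plan" is a list of rows, each a list of 7 numbers: the shift along the tool's x, y, z scaled (see below), then the turn, a rotation vector about the tool's x, y, z scaled (see below), then the opening, from -1 (shut) to 1 (fully open). In form: [[x, y, z, ax, ay, az, hand], ...]. A call has 1 to 8 rows; each row is the pose to reach, as a shift and turn from the pose commanded when the call began, along the tool's axes at that moment, turning the shorter way round; what a row does not reach only later rows make up. The controller multiplies each number of a shift by 1 m and each number of a turn by 180 degrees. A row lasts 1/12 s, in which the tool goes at most 41.7 mm and 7.16 degrees, less where a joint would pass 70% of its speed; a pose out of reach is approached as far as the arm can. A call with a number of a shift or a turn outside -1 to 1 is refused whole. A call with a gripper value outside its range is refused whole. The fingers move at their own pace and stop on an object; "force" is the grip in N (left out, the last holds). Time passes only in rows, so rows that repeat a pose let the fingers close. It gives the time, the measured TCP pose, the force and the opening at its end, in the units of the state.
- observe(): the state, without advancing time (a new reading comes with each control period).
- grab_frame(name): name is "scene" or "top" or "wrist"; returns the picture (384x512x3 uint8, red, green, blue); there is no depth.
- calibration(name): a dict with "vertical_fov" (degrees; the focal length in pixels is half the picture's height over the tangent of half this angle, whatever the lens; pixels are square), "cx", "cy" (the principal point, pixels), "view" (4x4, takes a point from world to camera coordinates); the wrist camera has in their place "T_tool_cam" (4x4, takes a point from camera to tool coordinates, whose origin is the TCP and whose axes are the flange's). Camera axes: x right, y up, looking along -z (the intrinsics and any distortion apply to the point x, -y, -z); pixel columns grow to the right and rows downward; lengths in m; the calibration is good to about 2 mm. A picture is of the moment at which its call begins: read the wrist's pose just before it. calibration takes no time and is no camera call.
- close_job(): hands the job in, once; it reports no verdict.
Trained networks look in the newest picture that a camera, given by its name, has taken for a name from the list of things; names that differ only in an ending like _2 or _b are one class to them, and where a whole thing is asked for, a point or a joint stands for the part that bears it (a point fixed in the world has none). Each returns a list of dicts, best first, with "confidence" (0 to 1); they miss things now and then, are a little off and sometimes report something else, mostly with a low value. They report only what shows in the picture. A call takes as long as a camera call. They do not tell look-alikes from the thing itself.
- recognise(camera, thing): "uv" ([column, row] in pixels, amid what is visible of it).
- tip_of(camera, thing): "uv" ([column, row] in pixels: a listed point, or the origin of a listed thing).
The state is a dict: "clock": time; "qpos": joint angles; "qvel": joint speeds; "joint_torque": joint torques, N m; "eef_pos": TCP position; "orientation": TCP orientation; "wrist_force": force on the tool from outside, world axes, zero at the start; "wrist_torque": the same for the moment, N m; "gripper_width": finger opening in m.
Only numpy, scipy, OpenCV 4.12 (cv2) and the standard library are available. Lean on these libraries where they do the work, as an engineer would, in place of code of your own. Each camera call takes 0.05 s, during which the arm holds its last target. There are 200 camera calls.

## Working session

There is one attempt and no reset: what is moved stays moved. The work goes in short steps, Python scripts to look and compute and a tool call to move; the robot and the scene stay as the last step left them, time stands still between calls to the robot, and variables do not carry over. Pictures are saved under pics/ and viewed, about 8 in all and at most 12, crops included, and the job is handed in when it is done.

Besides the shell and the picture viewer there is one more tool, called after ">>>" as name(argument=value, ...), one argument or row to a line, values as JSON. servo_tool: Moves the arm, as the interface text tells. Its arguments: {"type":"object","properties":{"plan":{"type":"array","items":{"type":"array","items":{"type":"number"}}},"force":{"type":"number"}},"required":["plan"]}

```bash
mkdir -p pics; ls
python3 - <<'E'
from rig import *
import cv2,numpy as np
np.set_printoptions(precision=4,suppress=True)
s=observe();print(s['clock'],s['eef_pos'],s['orientation'],s['gripper_width'],tip_reach)
for c in ['scene','top','wrist']:
    im=grab_frame(c);cv2.imwrite(f'pics/{c}0.png',im[:,:,::-1])
    print(c,{k:np.array(v) for k,v in calibration(c).items()})
    for t in ['tub','tub_handle','peg1','rack']:
        print(t,[(np.round(d['uv']),round(d['confidence'],2)) for d in tip_of(c,t)])
a=[cv2.imread(f'pics/{c}0.png') for c in ['scene','top']]
cv2.imwrite('pics/a.png',np.vstack(a))
E
```

```text
pics
0.0 [0.2389 0.5498 0.2494] [-0.0002  0.2035  0.9791 -0.0008] 0.08517801229909398 0.019
scene {'vertical_fov': array(52.0293), 'cx': array(249.0316), 'cy': array(192.3072), 'view': array([[ 0.7836,  0.6211, -0.0175, -0.4622],
       [-0.3706,  0.4898,  0.7891,  0.0883],
       [ 0.4987, -0.6118,  0.614 , -1.4785],
       [ 0.    ,  0.    ,  0.    ,  1.    ]])}
tub [(array([252., 208.]), 0.66), (array([254., 164.]), 0.58)]
tub_handle [(array([251., 176.]), 0.95), (array([259., 146.]), 0.67)]
peg1 [(array([163., 266.]), 0.65), (array([170., 252.]), 0.51), (array([133., 247.]), 0.5), (array([146., 258.]), 0.44)]
rack [(array([152., 280.]), 0.81)]
top {'vertical_fov': array(49.0892), 'cx': array(257.9171), 'cy': array(192.1483), 'view': array([[-0.0177, -0.9998, -0.0074,  0.0489],
       [ 0.9965, -0.0182,  0.082 , -0.5809],
       [-0.0821, -0.006 ,  0.9966, -1.0437],
       [ 0.    ,  0.    ,  0.    ,  1.    ]])}
tub [(array([229., 219.]), 0.98), (array([153., 273.]), 0.67)]
tub_handle [(array([147., 280.]), 0.88), (array([221., 219.]), 0.74)]
peg1 [(array([360., 223.]), 0.55), (array([308., 134.]), 0.55), (array([396., 206.]), 0.46), (array([393., 229.]), 0.44), (array([397., 251.]), 0.4)]
rack [(array([385., 232.]), 0.68), (array([228., 220.]), 0.4)]
wrist {'vertical_fov': array(69.317), 'cx': array(256.8224), 'cy': array(191.8424), 'T_tool_cam': array([[-0.0002,  0.9468,  0.3218,  0.0824],
       [ 1.    , -0.0001,  0.001 , -0.0009],
       [ 0.001 ,  0.3218, -0.9468, -0.124 ],
       [ 0.    ,  0.    ,  0.    ,  1.    ]])}
tub []
tub_handle []
peg1 []
rack []
```

View pics/scene0.png

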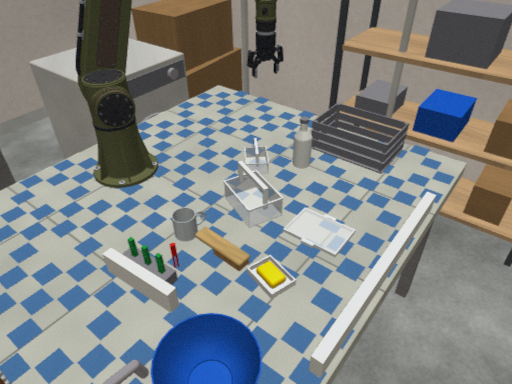

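View pics/top0.png

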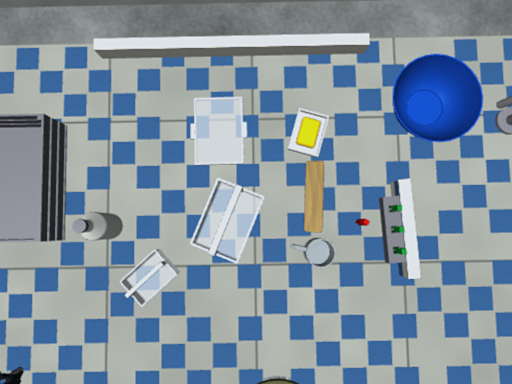

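The scene view shows the large tub at (252,195), the small look-alike tub at (256,158), the green pegs at about (132,246), (146,255) and (160,262), and the red peg at (173,252). In the top view the large tub is at (228,220), the pegs at (396,208), (398,229) and (400,250), and the red peg at (362,222).

```bash
cat > h.py <<'E'
from rig import *
import numpy as np,cv2
from scipy.spatial.transform import Rotation as R
np.set_printoptions(precision=4,suppress=True)
def pose():
    s=observe();q=s['orientation'];return np.array(s['eef_pos']),R.from_quat([q[1],q[2],q[3],q[0]])
def cam(c,p=None):  # world-from-camera 4x4
    k=calibration(c)
    if c!='wrist': return k,np.linalg.inv(k['view'])
    T=np.eye(4);T[:3,3],r=p or pose();T[:3,:3]=r.as_matrix()
    return k,T@np.array(k['T_tool_cam'])
def ray(c,uv,p=None):
    k,M=cam(c,p);f=192/np.tan(np.radians(k['vertical_fov'])/2)
    d=M[:3,:3]@[(uv[0]-k['cx'])/f,-(uv[1]-k['cy'])/f,-1];return M[:3,3],d/np.linalg.norm(d)
def onz(c,uv,z,p=None):
    o,d=ray(c,uv,p);return o+d*(z-o[2])/d[2]
def tri(*rays):
    A=[np.eye(3)-np.outer(d,d) for o,d in rays]
    x=np.linalg.solve(sum(A),sum(a@o for a,(o,d) in zip(A,rays)))
    return x,max(np.linalg.norm(a@(x-o)) for a,(o,d) in zip(A,rays))
def proj(c,X,p=None):
    k,M=cam(c,p);f=192/np.tan(np.radians(k['vertical_fov'])/2)
    x=(np.linalg.inv(M)@np.append(X,1))[:3];return np.array([k['cx']-f*x[0]/x[2],k['cy']+f*x[1]/x[2]])
def down(yaw,tilt=0):
    # tool z down, tool y at world angle yaw; then tilt about the horizontal axis across the jaws (world frame)
    y=np.array([np.cos(yaw),np.sin(yaw),0]);z=np.array([0,0,-1.]);x=np.cross(y,z)
    return R.from_rotvec(tilt*x)*R.from_matrix(np.c_[x,y,z])
def go(xyz,rot,p=None):
    P,r=p or pose()
    return np.round(np.r_[r.inv().apply(np.array(xyz)-P),(r.inv()*rot).as_rotvec()/np.pi],4)
E
python3 - <<'E'
from h import *
S={};
for c in ['scene','top']:
    im=cv2.imread(f'pics/{c}0.png').astype(int);b,g,r=im[...,0],im[...,1],im[...,2]
    m=((g>r+35)&(g>b+25)&(g>50)).astype('uint8')
    n,l,st,ce=cv2.connectedComponentsWithStats(m)
    S[c]=[(st[i],ce[i]) for i in range(1,n) if st[i,4]>12]
    print(c,[(list(map(int,a[:5])),b.round(1)) for a,b in S[c]])
h=tri(ray('scene',(251,176)),ray('top',(221,219)));print('handle',h)
# bar ends in top at z .13
for uv in [(209,253),(236,187)]: print('barend',onz('top',uv,.13))
for uv in [(221,219),(228,220)]: print(onz('top',uv,.1225),onz('top',uv,0))
print('upstand',onz('top',(403,180),.07),onz('top',(414,277),.07),'red',onz('top',(362,222),.04))
E
```

```text
scene [([128, 237, 10, 19, 103], array([132.4, 246.2])), ([141, 245, 10, 20, 105], array([145.6, 254.3])), ([155, 253, 10, 20, 110], array([159.6, 262.5]))]
top [([390, 205, 12, 7, 64], array([396. , 207.8])), ([392, 226, 12, 7, 63], array([398.4, 229. ])), ([394, 247, 13, 8, 70], array([400.8, 250.6]))]
handle (array([0.51  , 0.1211, 0.1175]), np.float64(0.004512392818958147))
barend [0.4369 0.1509 0.13  ]
barend [0.5857 0.0878 0.13  ]
[0.5133 0.1237 0.1225] [0.5157 0.1353 0.    ]
[0.5107 0.1076 0.1225] [0.5128 0.1172 0.    ]
upstand [ 0.601  -0.3147  0.07  ] [ 0.3682 -0.3302  0.07  ] red [ 0.5013 -0.2186  0.04  ]
```

```bash
python3 - <<'E'
import cv2,numpy as np
s=cv2.imread('pics/scene0.png');t=cv2.imread('pics/top0.png')
a=cv2.resize(s[225:290,110:190],None,fx=5,fy=5,interpolation=cv2.INTER_CUBIC)
b=cv2.resize(t[175:285,180:270],(400,488),interpolation=cv2.INTER_CUBIC)
c=np.zeros((488,800,3),'uint8');c[:325,:400]=a;c[:,400:]=b;cv2.imwrite('pics/crop.png',c)
E
python3 - <<'E'
from h import *
for s,t in [((132.4,246.2),(400.8,250.6)),((145.6,254.3),(398.4,229)),((159.6,262.5),(396,207.8))]:
    print(tri(ray('scene',s),ray('top',t)), onz('top',t,.1))
a=-0.066+np.pi/2+0
print('rot to above middle',go([.48,-.24,.26],down(np.radians(90))),R.from_matrix(pose()[1].as_matrix()).as_matrix())
E
```

```text
(array([ 0.4337, -0.2921,  0.0954]), np.float64(0.0015326835139732667)) [ 0.4329 -0.2918  0.1   ]
(array([ 0.4837, -0.2893,  0.0949]), np.float64(0.00105327334278488)) [ 0.483  -0.2885  0.1   ]
(array([ 0.5335, -0.2861,  0.0949]), np.float64(0.0008960103893735789)) [ 0.5326 -0.2851  0.1   ]
rot to above middle [-0.5359 -0.6289 -0.0097  0.     -0.     -0.1304] [[-0.9172  0.3984  0.    ]
 [ 0.3984  0.9172  0.0001]
 [ 0.      0.0001 -1.    ]]
```

View pics/crop.png

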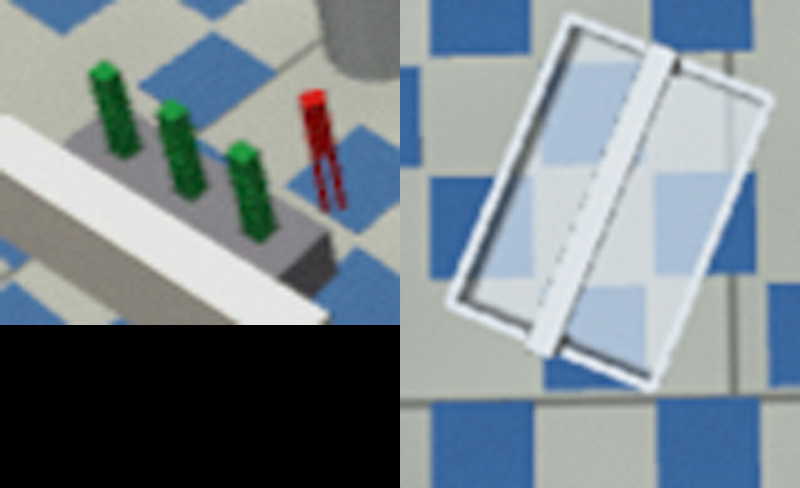

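The crop shows three green pegs in the rack, the red one standing free at the right, and the tub's bar running from crop (660,50) to (545,350). The pegs triangulate to within 1.5 mm, 50 mm apart. I'm starting the move.

>>> servo_tool(
  plan=[
    [-0.536,-0.629,0,0,0,-0.13,0.2],
    [-0.536,-0.629,0,0,0,-0.13,0.2],
    [-0.536,-0.629,0,0,0,-0.13,0.2],
    [-0.536,-0.629,0,0,0,-0.13,0.2],
    [-0.536,-0.629,0,0,0,-0.13,0.2],
    [-0.536,-0.629,0,0,0,-0.13,0.2],
    [-0.536,-0.629,0,0,0,-0.13,0.2],
    [-0.536,-0.629,0,0,0,-0.13,0.2],
  ],
)

```text
clock: 1.42
eef_pos: [0.3363, 0.2298, 0.2506]
orientation: [0.0, 0.0, 1.0, 0.0]
wrist_force: [1.5, 0.0, -0.3]
gripper_width: 0.0514
```

Run:
```python
from h import *
print(*pose()); print(go([.46,-.25,.25],down(np.radians(93.4))))
for uv in [(238.5,186.3),(212.6,253.9)]: print('barend',onz('top',uv,.13))
print(onz('top',(227.3,220.3),.07))
```

```text
[0.3363 0.2298 0.2506] Rotation.from_matrix(array([[-1.    ,  0.0006,  0.0009],
                            [ 0.0006,  1.    ,  0.0004],
                            [-0.0009,  0.0004, -1.    ]]))
[-0.124  -0.4797  0.0005  0.0001  0.0003 -0.0191]
barend [0.5872 0.0821 0.13  ]
barend [0.4347 0.1428 0.13  ]
[0.5109 0.1134 0.07  ]
```

>>> servo_tool(
  plan=[
    [-0.124,-0.48,0,0,0,-0.019,0.2],
    [-0.124,-0.48,0,0,0,-0.019,0.2],
    [-0.124,-0.48,0,0,0,-0.019,0.2],
    [-0.124,-0.48,0,0,0,-0.019,0.2],
    [-0.124,-0.48,0,0,0,-0.019,0.2],
    [-0.124,-0.48,0,0,0,-0.019,0.2],
    [-0.124,-0.48,0,0,0,-0.019,0.2],
    [-0.124,-0.48,0,0,0,-0.019,0.2],
  ],
)

```text
clock: 2.08
eef_pos: [0.4193, -0.0935, 0.2507]
orientation: [0.001, -0.029, 1.0, -0.0]
wrist_force: [0.7, 0.9, 0.5]
gripper_width: 0.0516
```

Run:
```python
from h import *
print(*pose()); print(go([.4337,-.2921,.22],down(np.radians(93.4))))
```

```text
[ 0.4193 -0.0935  0.2507] Rotation.from_matrix(array([[-0.9983, -0.0578,  0.0013],
                            [-0.0578,  0.9983, -0.0001],
                            [-0.0012, -0.0002, -1.    ]]))
[-0.0029 -0.1991  0.0308 -0.0001  0.0004 -0.0005]
```

>>> servo_tool(
  plan=[
    [-0.003,-0.199,0.03,0,0,0,0.2],
    [-0.003,-0.199,0.03,0,0,0,0.2],
    [-0.003,-0.199,0.03,0,0,0,0.2],
    [-0.003,-0.199,0.03,0,0,0,0.2],
    [-0.003,-0.199,0.03,0,0,0,0.2],
    [-0.003,-0.199,0.03,0,0,0,0.2],
    [-0.003,-0.199,0.03,0,0,0,0.2],
  ],
)

```text
clock: 2.67
eef_pos: [0.4333, -0.2913, 0.2196]
orientation: [-0.0, -0.028, 1.0, 0.0]
wrist_force: [-0.5, -0.5, -0.2]
gripper_width: 0.0513
```

Run:
```python
from h import *
p=pose();print(*p); im=grab_frame('wrist')
for X in [(.4337,-.2921),(.4837,-.2893),(.5335,-.2861)]:
    u=proj('wrist',[*X,.122],p);print(u);cv2.circle(im:=np.ascontiguousarray(im),tuple(int(v) for v in u),3,(255,0,255),1)
cv2.imwrite('pics/w1.png',im[:,:,::-1])
print(go([.4337,-.2921,.1],down(np.radians(93.4))))
```

```text
[ 0.4333 -0.2913  0.2196] Rotation.from_matrix(array([[-0.9985, -0.055 , -0.0008],
                            [-0.055 ,  0.9985,  0.0007],
                            [ 0.0007,  0.0008, -1.    ]]))
[257.2287 200.7891]
[257.2658 252.3463]
[257.7226 297.5881]
[-0.0003 -0.0022  0.1199  0.0003 -0.0002 -0.0008]
```

View pics/w1.png

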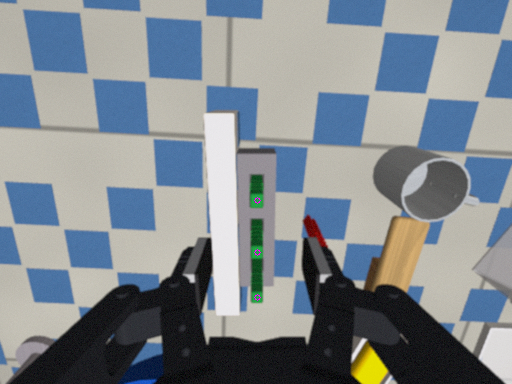

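The wrist view shows the projected peg tops (257,200), (257,252) and (257,297) exactly on the green pegs. The red peg at (315,230) is clear of the fingers. I'm going down and gripping peg1.

>>> servo_tool(
  plan=[
    [0,-0.001,0.035,0,0,0,0.2],
    [0,-0.001,0.07,0,0,0,0.2],
    [0,-0.001,0.1,0,0,0,0.2],
    [0,-0.001,0.118,0,0,0,0.2],
    [0,-0.001,0.118,0,0,0,0.2],
    [0,-0.001,0.118,0,0,0,-1],
    [0,-0.001,0.118,0,0,0,-1],
    [0,-0.001,0.118,0,0,0,-1],
  ],
  force=35,
)

```text
clock: 3.38
eef_pos: [0.4352, -0.2911, 0.1043]
orientation: [0.001, -0.03, 1.0, -0.001]
wrist_force: [-0.6, -0.4, -0.9]
gripper_width: 0.0151
```

>>> servo_tool(
  plan=[
    [0,0,0,0,0,0,-1],
    [0,0,0,0,0,0,-1],
    [0,0,0,0,0,0,-1],
    [0,0,0,0,0,0,-1],
  ],
)

```text
clock: 3.72
eef_pos: [0.4352, -0.2913, 0.1043]
orientation: [0.002, -0.029, 1.0, -0.001]
wrist_force: [-0.9, 2.4, 7.7]
gripper_width: 0.012
```

>>> servo_tool(
  plan=[
    [0,0,-0.02,0,0,0,-1],
    [0,0,-0.05,0,0,0,-1],
    [0,0,-0.09,0,0,0,-1],
    [0,0,-0.13,0,0,0,-1],
    [0,0,-0.14,0,0,0,-1],
    [0,0,-0.14,0,0,0,-1],
  ],
)

```text
clock: 4.22
eef_pos: [0.4361, -0.2924, 0.2472]
orientation: [0.004, -0.029, 1.0, -0.003]
wrist_force: [0.9, -0.4, -0.5]
gripper_width: 0.0116
```

```bash
cat >> h.py <<'E'
TC=np.array([.511,.1125]);TA=np.radians(-21.7)
def tub(x,y,z):
    c,s=np.cos(TA),np.sin(TA);return np.r_[TC+[c*x-s*y,s*x+c*y],z]
E
python3 - <<'E'
from h import *
s=observe();print(*pose(),s['qpos'],s['gripper_width'])
print(go(tub(.01,-.032,.23),down(TA+np.pi,np.radians(30))))
E
```

```text
[ 0.4361 -0.2924  0.2472] Rotation.from_matrix(array([[-0.9983, -0.0581,  0.0072],
                            [-0.0581,  0.9983, -0.0049],
                            [-0.0069, -0.0053, -1.    ]])) [-0.5906  0.1669 -0.2424  1.1528 -0.     -0.6487] 0.011563075057557657
[-0.0937  0.3667  0.0159  0.1455 -0.0934 -0.3524]
```

>>> servo_tool(
  plan=[
    [-0.094,0.367,0.01,0.1455,-0.0935,-0.3525,-1],
    [-0.094,0.367,0.01,0.1455,-0.0935,-0.3525,-1],
    [-0.094,0.367,0.01,0.1455,-0.0935,-0.3525,-1],
    [-0.094,0.367,0.01,0.1455,-0.0935,-0.3525,-1],
    [-0.094,0.367,0.01,0.1455,-0.0935,-0.3525,-1],
    [-0.094,0.367,0.01,0.1455,-0.0935,-0.3525,-1],
    [-0.094,0.367,0.01,0.1455,-0.0935,-0.3525,-1],
    [-0.094,0.367,0.01,0.1455,-0.0935,-0.3525,-1],
  ],
)

```text
clock: 4.88
eef_pos: [0.4968, 0.0383, 0.2329]
orientation: [0.12, -0.458, 0.863, -0.175]
wrist_force: [1.0, -0.4, -1.0]
gripper_width: 0.0111
```

Run:
```python
from h import *
s=observe();print(*pose(),s['qpos'],s['gripper_width'])
print(go(tub(.01,-.032,.23),down(TA+np.pi,np.radians(30))))
```

```text
[0.4968 0.0383 0.2329] Rotation.from_matrix(array([[-0.5513, -0.7489,  0.3678],
                            [-0.833 ,  0.5188, -0.1922],
                            [-0.0469, -0.4123, -0.9098]])) [ 0.2518 -0.1277 -0.66    0.7119 -0.2815 -0.7709] 0.01111060510167207
[-0.0402  0.0136 -0.0009  0.0296 -0.0167 -0.0651]
```

>>> servo_tool(
  plan=[
    [-0.04,0.0135,0,0.0295,-0.0165,-0.065,-1],
    [-0.04,0.0135,0,0.0295,-0.0165,-0.065,-1],
    [-0.04,0.0135,0,0.0295,-0.0165,-0.065,-1],
    [-0.04,0.0135,0,0.0295,-0.0165,-0.065,-1],
    [-0.04,0.0135,0,0.0295,-0.0165,-0.065,-1],
  ],
)

```text
clock: 5.3
eef_pos: [0.5093, 0.0756, 0.2295]
orientation: [0.143, -0.539, 0.802, -0.213]
wrist_force: [0.5, -1.0, 0.1]
gripper_width: 0.0115
```

Run:
```python
from h import *
p=pose();s=observe();print(*p,s['qpos'],s['gripper_width'])
im=np.ascontiguousarray(grab_frame('wrist'))
for t in ['tub_handle','tub']:print(t,[(np.round(d['uv']),round(d['confidence'],2)) for d in tip_of('wrist',t)])
for x,y,z in [(-.085,0,.13),(.085,0,.13),(0,0,.13),(.085,.06,.07),(.085,-.06,.07),(-.085,-.06,.07),(-.085,.06,.07)]:
    u=proj('wrist',tub(x,y,z),p);print(u.round());cv2.circle(im,tuple(int(v) for v in u),4,(255,0,255),1)
cv2.imwrite('pics/w2.png',im[:,:,::-1])
print(go(tub(.01,-.032,.127),down(TA+np.pi,np.radians(30))))
```

```text
[0.5093 0.0756 0.2295] Rotation.from_matrix(array([[-0.3788, -0.8032,  0.4597],
                            [-0.9255,  0.3291, -0.1876],
                            [-0.0006, -0.4965, -0.868 ]])) [ 0.3513 -0.1398 -0.718   0.5925 -0.3409 -0.9006] 0.011544639631744659
tub_handle [(array([331., 243.]), 0.78)]
tub [(array([357., 203.]), 0.75)]
[452. 279.]
[243. 227.]
[330. 248.]
[271. 252.]
[272. 155.]
[462. 174.]
[433. 299.]
[-0.0027  0.054   0.088   0.0009 -0.0012 -0.0029]
```

View pics/w2.png

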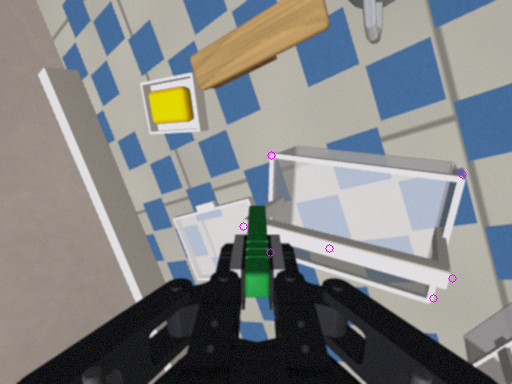

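The projected tub corners (272,155), (462,174) and (433,299) and the bar end (452,279) fall on the real tub, so its pose is confirmed. I'm lowering and releasing.

>>> servo_tool(
  plan=[
    [-0.001,0.018,0.03,0,0,0,-1],
    [-0.002,0.036,0.06,0,0,0,-1],
    [-0.003,0.048,0.078,0,0,0,-1],
    [-0.003,0.054,0.088,0,0,0,-1],
    [-0.003,0.054,0.088,0,0,0,-1],
    [-0.003,0.054,0.088,0,0,0,-1],
  ],
)

```text
clock: 5.95
eef_pos: [0.5081, 0.0795, 0.1264]
orientation: [0.143, -0.539, 0.802, -0.213]
wrist_force: [-0.9, -0.4, 0.3]
gripper_width: 0.0114
```

>>> servo_tool(
  plan=[
    [0,0,0,0,0,0,-0.3],
    [0,0,0,0,0,0,-0.3],
    [0,0,0,0,0,0,-0.3],
    [0,0,0,0,0,0,-0.3],
    [0,0,0,0,0,0,-0.3],
    [0,-0.025,-0.043,0,0,0,-0.3],
    [0,-0.05,-0.087,0,0,0,-0.3],
    [0,-0.06,-0.104,0,0,0,-0.3],
  ],
)

```text
clock: 6.62
eef_pos: [0.5078, 0.0803, 0.2487]
orientation: [0.144, -0.54, 0.801, -0.213]
wrist_force: [1.5, 0.6, -0.2]
gripper_width: 0.0298
```

Run:
```python
from h import *
p=pose();s=observe();print(*p,s['qpos'],s['gripper_width'])
im=np.ascontiguousarray(grab_frame('wrist'))
cv2.imwrite('pics/w3.png',im[:,:,::-1])
print(go([.4842,-.2893,.23],down(np.radians(93.4))))
```

```text
[0.5078 0.0803 0.2487] Rotation.from_matrix(array([[-0.3754, -0.8038,  0.4615],
                            [-0.9269,  0.3258, -0.1866],
                            [-0.0004, -0.4978, -0.8673]])) [ 0.3636 -0.156  -0.6851  0.6434 -0.3453 -0.8926] 0.029751216587036694
[ 0.3543 -0.0852  0.0789 -0.1492  0.0972  0.3489]
```

View pics/w3.png

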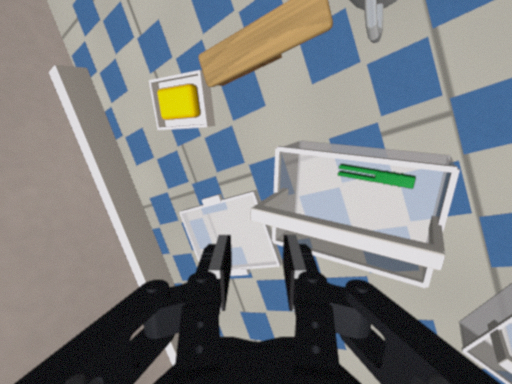

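Peg1 lies flat in the tub at (377,177). Next is peg2.

>>> servo_tool(
  plan=[
    [0.354,-0.085,0.079,-0.149,0.097,0.349,0.2],
    [0.354,-0.085,0.079,-0.149,0.097,0.349,0.2],
    [0.354,-0.085,0.079,-0.149,0.097,0.349,0.2],
    [0.354,-0.085,0.079,-0.149,0.097,0.349,0.2],
    [0.354,-0.085,0.079,-0.149,0.097,0.349,0.2],
    [0.354,-0.085,0.079,-0.149,0.097,0.349,0.2],
    [0.354,-0.085,0.079,-0.149,0.097,0.349,0.2],
    [0.354,-0.085,0.079,-0.149,0.097,0.349,0.2],
  ],
)

```text
clock: 7.33
eef_pos: [0.4829, -0.2532, 0.2235]
orientation: [0.024, -0.13, 0.99, -0.043]
wrist_force: [1.1, 0.3, 0.1]
gripper_width: 0.0511
```

Run:
```python
from h import *
print(*pose());print(go([.4842,-.2893,.23],down(np.radians(93.4))))
```

```text
[ 0.4829 -0.2532  0.2235] Rotation.from_matrix(array([[-0.9652, -0.2548,  0.0592],
                            [-0.2589,  0.9627, -0.0787],
                            [-0.0369, -0.0913, -0.9951]]))
[ 0.0079 -0.0357 -0.0036 -0.0278  0.0147  0.064 ]
```

>>> servo_tool(
  plan=[
    [0.008,-0.0357,-0.0036,-0.0278,0.0147,0.064,0.2],
    [0.008,-0.0357,-0.0036,-0.0278,0.0147,0.064,0.2],
    [0.008,-0.0357,-0.0036,-0.0278,0.0147,0.064,0.2],
    [0.008,-0.0357,-0.0036,-0.0278,0.0147,0.064,0.2],
    [0.008,-0.0357,-0.0036,-0.0278,0.0147,0.064,0.2],
  ],
)

```text
clock: 7.75
eef_pos: [0.4842, -0.2864, 0.2293]
orientation: [-0.0, -0.034, 0.999, -0.001]
wrist_force: [0.2, 0.6, -0.3]
gripper_width: 0.0512
```

Run:
```python
from h import *
p=pose();print(*p);print(go([.4842,-.2893,.104],down(np.radians(93.4))))
im=grab_frame('wrist').astype(int);r,g,b=im[...,0],im[...,1],im[...,2]
n,l,st,ce=cv2.connectedComponentsWithStats(((g>r+35)&(g>b+25)&(g>50)).astype('uint8'))
print([(st[i].tolist(),ce[i]) for i in range(1,n) if st[i,4]>30])
for X in [(.4837,-.2893),(.5335,-.2861)]: print(proj('wrist',[*X,.122],p),proj('wrist',[*X,.065],p))
```

```text
[ 0.4842 -0.2864  0.2293] Rotation.from_matrix(array([[-0.9977, -0.0674, -0.0005],
                            [-0.0674,  0.9977, -0.002 ],
                            [ 0.0006, -0.0019, -1.    ]]))
[ 0.0001 -0.0027  0.1253 -0.0006 -0.0002  0.0026]
[([248, 172, 14, 31, 381], array([254.4016, 187.4462])), ([248, 215, 13, 37, 413], array([254.1695, 233.7724]))]
[255.2448 195.8513] [255.6566 178.1607]
[255.1802 245.8144] [255.5822 220.4703]
```

>>> servo_tool(
  plan=[
    [0,-0.002,0.035,0,0,0.002,0.2],
    [0,-0.002,0.07,0,0,0.002,0.2],
    [0,-0.002,0.1,0,0,0.002,0.2],
    [0,-0.002,0.12,0,0,0.002,0.2],
    [0,-0.002,0.126,0,0,0.002,0.2],
    [0,-0.002,0.126,0,0,0.002,0.2],
    [0,-0.002,0.126,0,0,0.002,-1],
    [0,-0.002,0.126,0,0,0.002,-1],
  ],
  force=35,
)

```text
clock: 8.47
eef_pos: [0.4858, -0.2897, 0.1057]
orientation: [0.001, -0.03, 1.0, -0.002]
wrist_force: [0.3, -0.9, 0.5]
gripper_width: 0.028
```

>>> servo_tool(
  plan=[
    [0,0,0,0,0,0,-1],
    [0,0,0,0,0,0,-1],
    [0,0,0,0,0,0,-1],
    [0,0,0,0,0,0,-1],
    [0,0,0,0,0,0,-1],
  ],
)

```text
clock: 8.88
eef_pos: [0.4857, -0.2898, 0.1055]
orientation: [0.001, -0.029, 1.0, -0.001]
wrist_force: [-0.4, 1.9, 8.3]
gripper_width: 0.0115
```

>>> servo_tool(
  plan=[
    [0,0,-0.02,0,0,0,-1],
    [0,0,-0.05,0,0,0,-1],
    [0,0,-0.09,0,0,0,-1],
    [0,0,-0.13,0,0,0,-1],
    [0,0,-0.14,0,0,0,-1],
    [0,0,-0.14,0,0,0,-1],
  ],
)

```text
clock: 9.38
eef_pos: [0.4869, -0.2908, 0.2486]
orientation: [0.003, -0.029, 1.0, -0.003]
wrist_force: [-0.0, 0.5, 0.2]
gripper_width: 0.0114
```

Run:
```python
from h import *
s=observe();print(*pose(),s['gripper_width'])
print(go(tub(.01,.033,.24),down(TA+np.pi,np.radians(30))))
```

```text
[ 0.4869 -0.2908  0.2486] Rotation.from_matrix(array([[-0.9983, -0.0582,  0.0069],
                            [-0.0582,  0.9983, -0.0063],
                            [-0.0065, -0.0067, -1.    ]])) 0.011409202576566059
[-0.0705  0.4269  0.0062  0.1452 -0.0937 -0.3523]
```

>>> servo_tool(
  plan=[
    [-0.07,0.427,0.005,0.1452,-0.0937,-0.3523,-1],
    [-0.07,0.427,0.005,0.1452,-0.0937,-0.3523,-1],
    [-0.07,0.427,0.005,0.1452,-0.0937,-0.3523,-1],
    [-0.07,0.427,0.005,0.1452,-0.0937,-0.3523,-1],
    [-0.07,0.427,0.005,0.1452,-0.0937,-0.3523,-1],
    [-0.07,0.427,0.005,0.1452,-0.0937,-0.3523,-1],
    [-0.07,0.427,0.005,0.1452,-0.0937,-0.3523,-1],
    [-0.07,0.427,0.005,0.1452,-0.0937,-0.3523,-1],
  ],
)

```text
clock: 10.05
eef_pos: [0.5183, 0.0441, 0.2384]
orientation: [0.12, -0.458, 0.863, -0.175]
wrist_force: [0.3, 0.1, -0.4]
gripper_width: 0.0114
```

Run:
```python
from h import *
print(*pose());print(go(tub(.01,.033,.235),down(TA+np.pi,np.radians(30))))
```

```text
[0.5183 0.0441 0.2384] Rotation.from_matrix(array([[-0.5512, -0.7492,  0.3673],
                            [-0.8331,  0.5182, -0.1933],
                            [-0.0455, -0.4125, -0.9098]]))
[-0.0871  0.0402 -0.0101  0.0295 -0.0171 -0.0649]
```

>>> servo_tool(
  plan=[
    [-0.087,0.04,-0.01,0.0295,-0.017,-0.065,-1],
    [-0.087,0.04,-0.01,0.0295,-0.017,-0.065,-1],
    [-0.087,0.04,-0.01,0.0295,-0.017,-0.065,-1],
    [-0.087,0.04,-0.01,0.0295,-0.017,-0.065,-1],
    [-0.087,0.04,-0.01,0.0295,-0.017,-0.065,-1],
    [-0.087,0.04,-0.01,0.0295,-0.017,-0.065,-1],
  ],
)

```text
clock: 10.55
eef_pos: [0.5337, 0.1361, 0.2353]
orientation: [0.144, -0.54, 0.802, -0.214]
wrist_force: [-0.4, -0.0, -0.1]
gripper_width: 0.0115
```

Run:
```python
from h import *
print(*pose());print(go(tub(.01,.032,.127),down(TA+np.pi,np.radians(30))))
```

```text
[0.5337 0.1361 0.2353] Rotation.from_matrix(array([[-0.3761, -0.8039,  0.4607],
                            [-0.9266,  0.3262, -0.1873],
                            [ 0.0003, -0.4973, -0.8676]]))
[-0.0017  0.0559  0.0928  0.001  -0.0012 -0.0019]
```

>>> servo_tool(
  plan=[
    [-0.001,0.018,0.03,0,0,0,-1],
    [-0.002,0.036,0.06,0,0,0,-1],
    [-0.002,0.048,0.08,0,0,0,-1],
    [-0.002,0.056,0.093,0,0,0,-1],
    [-0.002,0.056,0.093,0,0,0,-1],
    [-0.002,0.056,0.093,0,0,0,-1],
  ],
)

```text
clock: 11.05
eef_pos: [0.5324, 0.1381, 0.1268]
orientation: [0.143, -0.539, 0.802, -0.214]
wrist_force: [-0.2, 0.2, 0.4]
gripper_width: 0.0117
```

>>> servo_tool(
  plan=[
    [0,0,0,0,0,0,-0.3],
    [0,0,0,0,0,0,-0.3],
    [0,0,0,0,0,0,-0.3],
    [0,0,0,0,0,0,-0.3],
    [0,0,0,0,0,0,-0.3],
    [0,-0.025,-0.043,0,0,0,-0.3],
    [0,-0.05,-0.087,0,0,0,-0.3],
    [0,-0.06,-0.104,0,0,0,-0.3],
  ],
)

```text
clock: 11.72
eef_pos: [0.5326, 0.1398, 0.2495]
orientation: [0.144, -0.54, 0.801, -0.214]
wrist_force: [0.9, 1.1, 0.1]
gripper_width: 0.0297
```

Run:
```python
from h import *
p=pose();s=observe();print(*p,s['qpos'])
print(go(tub(0,0,.24),down(TA+np.pi/2)))
```

```text
[0.5326 0.1398 0.2495] Rotation.from_matrix(array([[-0.3745, -0.8038,  0.4622],
                            [-0.9272,  0.325 , -0.186 ],
                            [-0.0007, -0.4982, -0.867 ]])) [ 0.4711 -0.0552 -0.5914  0.6734 -0.3849 -0.7868]
[ 0.0334  0.0132  0.0034 -0.1302  0.1299  0.486 ]
```

>>> servo_tool(
  plan=[
    [0.033,0.013,0.003,-0.13,0.13,0.486,0.2],
    [0.033,0.013,0.003,-0.13,0.13,0.486,0.2],
    [0.033,0.013,0.003,-0.13,0.13,0.486,0.2],
    [0.033,0.013,0.003,-0.13,0.13,0.486,0.2],
    [0.033,0.013,0.003,-0.13,0.13,0.486,0.2],
    [0.033,0.013,0.003,-0.13,0.13,0.486,0.2],
    [0.033,0.013,0.003,-0.13,0.13,0.486,0.2],
    [0.033,0.013,0.003,-0.13,0.13,0.486,0.2],
  ],
)

```text
clock: 12.38
eef_pos: [0.5117, 0.1134, 0.2388]
orientation: [0.061, -0.104, 0.989, -0.09]
wrist_force: [0.0, 0.4, 0.3]
gripper_width: 0.0513
```

Run:
```python
from h import *
print(go(tub(0,0,.24),down(TA+np.pi/2)))
```

```text
[ 0.0007 -0.001  -0.0012 -0.05    0.05    0.1865]
```

>>> servo_tool(
  plan=[
    [0.001,-0.001,-0.001,-0.05,0.05,0.1865,0.2],
    [0.001,-0.001,-0.001,-0.05,0.05,0.1865,0.2],
    [0.001,-0.001,-0.001,-0.05,0.05,0.1865,0.2],
    [0.001,-0.001,-0.001,-0.05,0.05,0.1865,0.2],
    [0.001,-0.001,-0.001,-0.05,0.05,0.1865,0.2],
    [0.001,-0.001,-0.001,-0.05,0.05,0.1865,0.2],
    [0.001,-0.001,-0.001,-0.05,0.05,0.1865,0.2],
    [0.001,-0.001,-0.001,-0.05,0.05,0.1865,0.2],
  ],
)

```text
clock: 13.05
eef_pos: [0.5105, 0.112, 0.2395]
orientation: [0.001, 0.184, 0.983, -0.001]
wrist_force: [-0.6, 0.4, -0.2]
gripper_width: 0.0515
```

Run:
```python
from h import *
p=pose();print(*p);print(go(tub(0,0,.1225),down(TA+np.pi/2)))
im=np.ascontiguousarray(grab_frame('wrist'))
for x,y,z in [(-.085,0,.13),(.085,0,.13),(0,0,.13),(.085,.06,.07),(.085,-.06,.07),(-.085,-.06,.07),(-.085,.06,.07)]:
    u=proj('wrist',tub(x,y,z),p);print(u.round());cv2.circle(im,tuple(int(v) for v in u),4,(255,0,255),1)
cv2.imwrite('pics/w4.png',im[:,:,::-1])
```

```text
[0.5105 0.112  0.2395] Rotation.from_matrix(array([[-0.9321,  0.3622,  0.0009],
                            [ 0.3622,  0.9321, -0.0028],
                            [-0.0019, -0.0022, -1.    ]]))
[-0.0001  0.0009  0.117  -0.0007  0.0006  0.0026]
[260.  94.]
[258. 276.]
[259. 195.]
[308. 246.]
[208. 245.]
[200.  94.]
[320.  95.]
```

View pics/w4.png

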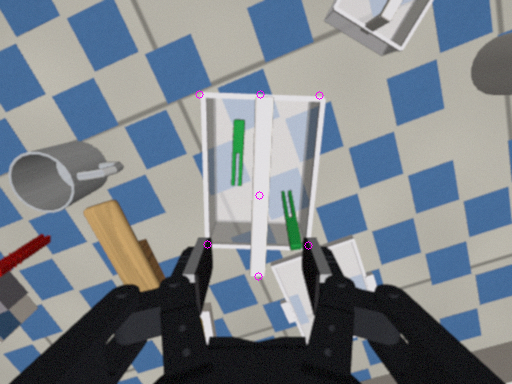

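Both pegs lie in the tub, at (238,153) and (291,220). The bar runs from (265,95) to (258,276), about 1.5° and 2 mm off my estimate, so I'm correcting for that and gripping the handle.

>>> servo_tool(
  plan=[
    [0,0.003,0.03,0,0,0.011,0.2],
    [0,0.003,0.065,0,0,0.011,0.2],
    [0,0.003,0.095,0,0,0.011,0.2],
    [0,0.003,0.112,0,0,0.011,0.2],
    [0,0.003,0.118,0,0,0.011,0.2],
    [0,0.003,0.118,0,0,0.011,0.2],
    [0,0.003,0.118,0,0,0.011,-0.2],
    [0,0.003,0.118,0,0,0.011,-0.4],
  ],
  force=30,
)

```text
clock: 13.77
eef_pos: [0.5129, 0.115, 0.1231]
orientation: [0.002, 0.202, 0.979, -0.0]
wrist_force: [0.8, 0.5, -0.2]
gripper_width: 0.0282
```

>>> servo_tool(
  plan=[
    [0,0,0,0,0,0,-0.55],
    [0,0,0,0,0,0,-0.6],
    [0,0,0,0,0,0,-0.65],
    [0,0,0,0,0,0,-1],
    [0,0,0,0,0,0,-1],
    [0,0,0,0,0,0,-1],
    [0,0,0,0,0,0,-1],
  ],
)

```text
clock: 14.35
eef_pos: [0.5124, 0.1143, 0.1225]
orientation: [0.001, 0.203, 0.979, -0.001]
wrist_force: [-0.8, -1.5, 5.7]
gripper_width: 0.0143
```

>>> servo_tool(
  plan=[
    [0,0,0,0,0,0,-1],
    [0,0,0,0,0,0,-1],
    [0,0,0,0,0,0,-1],
    [0,0,0,0,0,0,-1],
  ],
  force=90,
)

```text
clock: 14.68
eef_pos: [0.5126, 0.1144, 0.1227]
orientation: [0.001, 0.203, 0.979, -0.001]
wrist_force: [-0.5, -1.5, 7.1]
gripper_width: 0.0135
```

Run:
```python
from h import *
s=observe();print(*pose(),s['gripper_width'],s['wrist_force'],s['wrist_torque'])
```

```text
[0.5126 0.1144 0.1227] Rotation.from_matrix(array([[-0.9178,  0.397 ,  0.0025],
                            [ 0.397 ,  0.9178, -0.0019],
                            [-0.003 , -0.0008, -1.    ]])) 0.013453556929380207 [-0.4947 -1.5257  7.0701] [-0.2951  0.2249  0.0848]
```

Gripped. Now a gentle lift of 15 cm.

>>> servo_tool(
  plan=[
    [0,0,-0.003,0,0,0,-1],
    [0,0,-0.009,0,0,0,-1],
    [0,0,-0.018,0,0,0,-1],
    [0,0,-0.028,0,0,0,-1],
    [0,0,-0.038,0,0,0,-1],
    [0,0,-0.048,0,0,0,-1],
    [0,0,-0.058,0,0,0,-1],
    [0,0,-0.068,0,0,0,-1],
  ],
)

```text
clock: 15.35
eef_pos: [0.5119, 0.1147, 0.1908]
orientation: [0.001, 0.203, 0.979, -0.001]
wrist_force: [0.4, 0.6, -3.9]
gripper_width: 0.0129
```

>>> servo_tool(
  plan=[
    [0,0,-0.01,0,0,0,-1],
    [0,0,-0.02,0,0,0,-1],
    [0,0,-0.03,0,0,0,-1],
    [0,0,-0.04,0,0,0,-1],
    [0,0,-0.05,0,0,0,-1],
    [0,0,-0.06,0,0,0,-1],
    [0,0,-0.07,0,0,0,-1],
    [0,0,-0.078,0,0,0,-1],
  ],
)

```text
clock: 16.02
eef_pos: [0.5119, 0.1148, 0.2687]
orientation: [0.001, 0.203, 0.979, -0.001]
wrist_force: [0.1, 1.6, -4.2]
gripper_width: 0.0131
```

>>> servo_tool(
  plan=[
    [0,0,-0.003,0,0,0,-1],
    [0,0,-0.004,0,0,0,-1],
    [0,0,-0.004,0,0,0,-1],
    [0,0,-0.004,0,0,0,-1],
    [0,0,-0.004,0,0,0,-1],
    [0,0,-0.004,0,0,0,-1],
    [0,0,-0.004,0,0,0,-1],
    [0,0,-0.004,0,0,0,-1],
  ],
)

```text
clock: 16.68
eef_pos: [0.5116, 0.1148, 0.2712]
orientation: [0.0, 0.203, 0.979, -0.001]
wrist_force: [-0.1, 1.0, -3.7]
gripper_width: 0.0135
```

Run:
```python
from h import *
s=observe();print(*pose(),s['gripper_width'],np.array(s['wrist_force']),np.array(s['wrist_torque']))
for c in ['scene','wrist','top']: cv2.imwrite(f'pics/{c}5.png',grab_frame(c)[:,:,::-1])
a=cv2.imread('pics/scene5.png')[60:310,90:380];b=cv2.imread('pics/wrist5.png');c=cv2.imread('pics/top5.png')
o=np.zeros((600,800,3),'uint8');o[:300,:400]=cv2.resize(b,(400,300));o[300:,:400]=cv2.resize(c[100:310,150:430],(400,300));o[:345,400:]=cv2.resize(a,(400,345));cv2.imwrite('pics/m5.png',o)
```

```text
[0.5116 0.1148 0.2712] Rotation.from_matrix(array([[-0.9179,  0.3969,  0.    ],
                            [ 0.3969,  0.9179, -0.002 ],
                            [-0.0008, -0.0018, -1.    ]])) 0.01352989581591329 [-0.0555  0.9696 -3.6538] [ 0.0003 -0.0112 -0.0368]
```

View pics/m5.png

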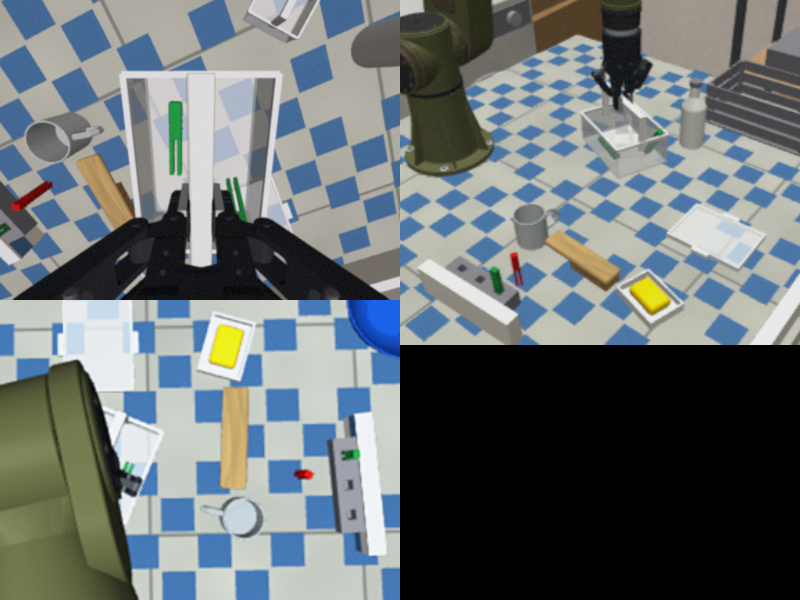

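The tub is in the air and level, both pegs are inside, peg3 and the red peg are still standing, and nothing else has moved. I'm holding still for over two seconds.

>>> servo_tool(
  plan=[
    [0,0,0,0,0,0,-1],
    [0,0,0,0,0,0,-1],
    [0,0,0,0,0,0,-1],
    [0,0,0,0,0,0,-1],
    [0,0,0,0,0,0,-1],
    [0,0,0,0,0,0,-1],
    [0,0,0,0,0,0,-1],
    [0,0,0,0,0,0,-1],
  ],
)

```text
clock: 17.5
eef_pos: [0.5117, 0.1148, 0.2715]
orientation: [0.0, 0.203, 0.979, -0.001]
wrist_force: [-0.5, -0.1, -3.6]
gripper_width: 0.0134
```

>>> servo_tool(
  plan=[
    [0,0,0,0,0,0,-1],
    [0,0,0,0,0,0,-1],
    [0,0,0,0,0,0,-1],
    [0,0,0,0,0,0,-1],
    [0,0,0,0,0,0,-1],
    [0,0,0,0,0,0,-1],
    [0,0,0,0,0,0,-1],
    [0,0,0,0,0,0,-1],
  ],
)

```text
clock: 18.17
eef_pos: [0.5117, 0.1148, 0.2715]
orientation: [0.0, 0.203, 0.979, -0.001]
wrist_force: [-0.2, -0.2, -4.1]
gripper_width: 0.0135
```

>>> servo_tool(
  plan=[
    [0,0,0,0,0,0,-1],
    [0,0,0,0,0,0,-1],
    [0,0,0,0,0,0,-1],
    [0,0,0,0,0,0,-1],
    [0,0,0,0,0,0,-1],
    [0,0,0,0,0,0,-1],
    [0,0,0,0,0,0,-1],
    [0,0,0,0,0,0,-1],
  ],
)

```text
clock: 18.83
eef_pos: [0.5117, 0.1148, 0.2715]
orientation: [0.0, 0.203, 0.979, -0.001]
wrist_force: [-0.0, 0.2, -3.9]
gripper_width: 0.0139
```

>>> servo_tool(
  plan=[
    [0,0,0,0,0,0,-1],
    [0,0,0,0,0,0,-1],
    [0,0,0,0,0,0,-1],
    [0,0,0,0,0,0,-1],
    [0,0,0,0,0,0,-1],
    [0,0,0,0,0,0,-1],
    [0,0,0,0,0,0,-1],
    [0,0,0,0,0,0,-1],
  ],
)

```text
clock: 19.5
eef_pos: [0.5117, 0.1148, 0.2715]
orientation: [0.0, 0.203, 0.979, -0.001]
wrist_force: [-0.7, 0.5, -4.2]
gripper_width: 0.0133
```

Run:
```python
from h import *
s=observe();print(s['clock'],s['eef_pos'],s['gripper_width'],s['wrist_force'])
a=cv2.imread('pics/wrist5.png').astype(int);b=grab_frame('wrist')[:,:,::-1].astype(int)
print('diff',abs(a-b)[90:380,150:360].mean()); print(close_job())
```

```text
19.5 [0.5117 0.1148 0.2715] 0.01333763346542668 [-0.7057  0.4603 -4.2347]
diff 3.0544116037219484
the job is handed in; nothing more can be done
None
```

I put peg1 and peg2 into the large tub, one on each side of the bar. I then gripped the tub by its bridge handle at 90 N, lifted it about 15 cm and held it still for about 2.8 s. The job was handed in at 19.5 s with the tub still held in the air.

- **After the lift:** the pictures showed both green pegs in a level tub. Peg3 was upright in its slot, the red peg was still standing, and the other things were in place.
- **During the hold:** the measured pose stayed within 1 mm and the wrist carried a steady load of about 4 N. A last wrist picture, compared by number only, was nearly unchanged (mean pixel difference 3).
- **Small disagreements:** just before gripping, the bar was about 1.5° and 2 mm off my first estimate, and I corrected for that. The gripper reads 13.4 mm on the 15 mm bar. It also read slightly low on the 12 mm pegs (11.1–12.0 mm), and nothing slipped.

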